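Unstack a delivery into the shelf trays

ROBOT

A 6-joint arm with a two-finger parallel gripper is mounted at the origin on the work surface. World frame = base frame: x ahead of the robot, y to its left, z up, the work surface at z = 0. Lengths are in m, angles in rad, forces in N, time in s.
With the tool pointing down it reaches from about 0.275 to 0.775 m from the base axis. Payload 14.6 kg.
Tool frame: the origin (TCP) lies on the centre line of the jaws, within the pads' length; the fingertips stand manip.tips_ahead ahead of it and the grasp point (between the pads) lies 6 mm ahead of it (manip.tips_ahead is the distance from the TCP to the fingertips, in m); z points along the fingers, y is the line along which they close (so a half turn about z gives the same grasp; the last joint's range is limited). The gripper opens to 85 mm and grips with 20 to 120 N. Pads are 22 mm wide; open, the fingers measure 114 mm over their backs; the gripper's body (76 mm by 85 mm) begins 54 mm behind the grasp point. The pads swing forward as they close: fully open they stand 13 mm farther back than shut.
Start: joints at [-1.36, 0.263, -0.048, 1.259, 0, 1.415], TCP at [0.188, -0.49, 0.256] pointing down, gripper open.
Joint ranges: [-2.65, 2.65], [-0.89, 1.7], [-1.18, 1.37], [-2.13, 2.11], [-1.35, 1.29], [-3.14, 3.14]. Speed limits (rad/s): [1.89, 1.89, 2.57, 2.79, 3.14, 3.14].

INTERFACE

Orientations are given as [roll, pitch, yaw] about the fixed x, y, z axes, in that order (R = Rz(yaw) Ry(pitch) Rx(roll)).
In Python, from workcell import sensors, optics, manip gives the robot as it stands. The module is installed in compiled form; this text tells all that it offers.
- The arm moves only by the shell command python3 -m pendant 'ROWS' [FORCE]. ROWS is JSON, a list that holds one entry, the list of rows, each a list of 7 numbers: the shift along the tool's x, y, z in cm, then the turn, a rotation vector about the tool's x, y, z in rad, then the opening in per cent of the stroke, from 0 (shut) to 100 (fully open). A call has 1 to 10 rows; each row is the pose to reach, as a shift and turn from the pose commanded when the call began, along the tool's axes at that moment; what a row does not reach only later rows make up. A row lasts 1/10 s, in which the tool goes at most 50 mm and 8.59 degrees, less where a joint would pass 70% of its speed; a pose out of reach is approached as far as the arm can. A call with a gripper value outside its range is refused whole. The fingers move at their own pace and stop on an object; FORCE is the grip in N (left out, the last holds). Time passes only in rows, so rows that repeat a pose let the fingers close. It gives the time, the measured TCP pose, the force, the opening and the grip force at its end, in the units of the state.
- sensors.observe(): the state, without advancing time (a new reading comes with each control period).
- optics.grab_frame(name): name is "scene" or "top"; returns a dict with "pixels" (400x640x3 uint8, red, green, blue), "fx", "fy", "cx", "cy" (pixels), "cam_to_world" (4x4, takes a point from camera to world coordinates). Camera axes: x right, y up, looking along -z (the intrinsics and any distortion apply to the point x, -y, -z); pixel columns grow to the right and rows downward; lengths in m; the calibration is good to about 2 mm. A picture is of the moment at which its call begins. There is no depth.
- manip.finish_job(): hands the job in; it is judged then, once.
Trained networks look in the newest picture that a camera, given by its name, has taken for a name from the list of things; names that differ only in an ending like _2 or _b are one class to them, and where a whole thing is asked for, a point or a joint stands for the part that bears it (a point fixed in the world has none). Each returns a list of dicts, best first, with "p" (0 to 1); they miss things now and then, are a little off and sometimes report something else, mostly with a low value. They report only what shows in the picture. A call takes as long as a camera call. They do not tell look-alikes from the thing itself.
- optics.masks_of(label, camera): "region" (400x640 bool, what is visible of it) and "centre" ([column, row] as shares, 0 to 1, of the picture: columns of its width, rows of its height, amid what is visible of it).
- optics.landmark_of(label, camera): "centre" ([column, row] as shares, 0 to 1, of the picture: columns of its width, rows of its height: a listed point, or the origin of a listed thing).
The state is a dict: "clock": time; "qpos": joint angles; "qd": joint speeds; "tau": joint torques, N m; "position": TCP position; "tcp_rot": TCP orientation; "ft_force": force on the tool from outside, world axes, zero at the start; "moment": the same for the moment, N m; "gripper_width": opening from 0.0 (shut) to 1.0 (fully open); "finger_force": force on a finger pad.
Only numpy, scipy, OpenCV 4.12 (cv2) and the standard library are available. Lean on these libraries where they do the work, as an engineer would, in place of code of your own. Each camera call takes 0.05 s, during which the arm holds its last target. There are 200 camera calls.

TASK

Take this little stack of medicine stock apart from the top down, one thing at a time, and set each down gently and upright in the shallow grey tray made to its size: the jar in the round tray, and the small, medium and large cartons each lying flat inside the lip of the small, medium and large tray. Do not drop or tip over anything, and leave the amber bottle and the roll of tape where they are.

Things in the scene. Friction and masses are not known exactly. Their poses are not given: they have to be found in the camera images.
- jar_mid (a point): loose round white tablet jar with straight sides, 40 mm in diameter up to 46 mm above its foot, then a screw cap 37 mm in diameter, 62 mm high in all, about 70 g, standing upright on top of the stack. This point is its centre, half-way up (31 mm above its foot); its z axis points up
- small_carton_mid (a point): loose closed carton, a plain block lying flat: 44 mm wide along its own x, 80 mm long along its own y, 40 mm high along its own z, about 80 g, brown card. Starts third from the table, under the jar and on the medium carton. This point is its centre, half-way up; at yaw 0 its length runs along world y
- medium_carton_mid (a point): loose closed carton, a plain block lying flat: 54 mm wide along its own x, 112 mm long along its own y, 45 mm high along its own z, about 150 g, white card. Starts second from the table, on the large carton. This point is its centre, half-way up; at yaw 0 its length runs along world y
- large_carton_mid (a point): loose closed carton, a plain block lying flat: 64 mm wide along its own x, 150 mm long along its own y, 45 mm high along its own z, about 220 g, brown card. Starts lowest, on the table. This point is its centre, half-way up; at yaw 0 its length runs along world y
- round_tray_floor (a point): fixed shallow round tray of grey plastic on the table, inside diameter 58 mm (9 mm clear all round the jar); floor 4 mm above the table, surrounded by a lip 4 mm thick that rises 6 mm above that floor. This point is the centre of the floor's upper face
- small_tray_floor (a point): fixed shallow rectangular tray of grey plastic on the table, inside 62 mm along its own x by 98 mm along its own y (9 mm clear all round the small carton); floor 4 mm above the table, surrounded by a lip 4 mm thick that rises 6 mm above that floor. This point is the centre of the floor's upper face; at yaw 0 the long side runs along world y
- medium_tray_floor (a point): fixed shallow rectangular tray of grey plastic on the table, inside 72 mm along its own x by 130 mm along its own y (9 mm clear all round the medium carton); floor 4 mm above the table, surrounded by a lip 4 mm thick that rises 6 mm above that floor. This point is the centre of the floor's upper face; at yaw 0 the long side runs along world y
- large_tray_floor (a point): fixed shallow rectangular tray of grey plastic on the table, inside 82 mm along its own x by 168 mm along its own y (9 mm clear all round the large carton); floor 4 mm above the table, surrounded by a lip 4 mm thick that rises 6 mm above that floor. This point is the centre of the floor's upper face; at yaw 0 the long side runs along world y
- amber_bottle: bystander: closed amber bottle, 52 mm in diameter, 110 mm high, standing beyond the work; origin at the centre of its underside. To be left where it is
- tape_roll: bystander: roll of clear tape lying flat, 72 mm across, 24 mm high; origin at the centre of its underside. To be left where it is
There are look-alikes about, which are no part of the job. Leave any purple look-alike of the part that bears large_tray_floor alone.

How it is judged:
On the way, in this order (a step that is already met when the one before it is completed fails the run):
1. the tablet jar stands in the round tray (horizontal distance between jar_mid and round_tray_floor below 0.014 m and z of jar_mid in the frame of round_tray_floor below 0.0335 m and angle between jar_mid's own z axis and vertical below 0.05 rad and linear speed of jar below 0.02 m/s and contact force between jar and the fingers below 0.05 N), for 0.2 s.
2. the small carton lies in the small tray (horizontal distance between small_carton_mid and small_tray_floor below 0.014 m and z of small_carton_mid in the frame of small_tray_floor below 0.0225 m and angle between small_carton_mid's own z axis and vertical below 0.05 rad and linear speed of small_carton below 0.02 m/s and contact force between small_carton and the fingers below 0.05 N), for 0.2 s.
3. the medium carton lies in the medium tray (horizontal distance between medium_carton_mid and medium_tray_floor below 0.014 m and z of medium_carton_mid in the frame of medium_tray_floor below 0.025 m and angle between medium_carton_mid's own z axis and vertical below 0.05 rad and linear speed of medium_carton below 0.02 m/s and contact force between medium_carton and the fingers below 0.05 N), for 0.2 s.
4. the large carton lies in the large tray (horizontal distance between large_carton_mid and large_tray_floor below 0.014 m and z of large_carton_mid in the frame of large_tray_floor below 0.025 m and angle between large_carton_mid's own z axis and vertical below 0.05 rad and linear speed of large_carton below 0.02 m/s and contact force between large_carton and the fingers below 0.05 N), for 0.2 s.
At the end, for the whole second after the job is handed in: In the order jar, small, medium, large, each thing is let go and at rest in its own tray: centre within 14 mm of the tray's centre seen from above, upright within 0.05 rad, and at most 2.5 mm above the tray's floor (not riding on the lip) (all of step 1 and all of step 2 and all of step 3 and all of step 4); the robot touches nothing.
It fails at once if a carton or the jar is tipped over (leans more than 0.5 rad) (angle between any of jar_mid, small_carton_mid, medium_carton_mid, large_carton_mid's own z axis and vertical above 0.5 rad).
It fails at once if a carton or the jar is dropped (falls freely by more than about 2 cm) or pressed into its tray with over 60 N ((contact force between jar and the fingers below 0.05 N and linear speed of jar above 0.6 m/s) or (contact force between small_carton and the fingers below 0.05 N and linear speed of small_carton above 0.6 m/s) or (contact force between medium_carton and the fingers below 0.05 N and linear speed of medium_carton above 0.6 m/s) or (contact force between large_carton and the fingers below 0.05 N and linear speed of large_carton above 0.6 m/s) or contact force between jar and round_tray above 60 N or contact force between small_carton and small_tray above 60 N or contact force between medium_carton and medium_tray above 60 N or contact force between large_carton and large_tray above 60 N).
It fails at once if the amber bottle or the tape roll is disturbed (moved more than 20 mm) (distance of any of amber_bottle, tape_roll from where it was at the start of the episode above 0.02 m).
It also fails if it takes over 96 s, if anything falls off the work surface, if the arm or the gripper's body presses on something with over 40 N, if the wrist force passes 120 N, or if a joint passes its speed limit or range.

## Working session

There is one attempt and no reset: what is moved stays moved. The work goes in short steps, Python scripts to look and compute and a shell command to move; the robot and the scene stay as the last step left them, time stands still between calls to the robot, and variables do not carry over. Pictures are saved under pics/ and viewed, at most 14 in all, crops included, and the job is handed in when it is done.

```bash
mkdir -p pics; cat > h.py <<'E'
import numpy as np, cv2
from workcell import sensors, optics, manip
def ray(f,u,v):
    M=np.array(f["cam_to_world"]); d=np.array([(u-f["cx"])/f["fx"],-(v-f["cy"])/f["fy"],-1.])
    return M[:3,3],M[:3,:3]@d
def at_z(f,u,v,z):
    o,d=ray(f,u,v); return o+d*(z-o[2])/d[2]
def proj(f,P):
    M=np.array(f["cam_to_world"]); p=(np.atleast_2d(P)-M[:3,3])@M[:3,:3]
    return np.c_[f["cx"]-f["fx"]*p[:,0]/p[:,2], f["cy"]+f["fy"]*p[:,1]/p[:,2]]
def save(f,n): cv2.imwrite("pics/"+n,f["pixels"][:,:,::-1])
E
python3 - <<'E'
from h import *
for c in("scene","top"):
    f=optics.grab_frame(c); save(f,c+"0.png"); print(c,[k for k in f],f["fx"],f["fy"],f["cx"],f["cy"],np.round(f["cam_to_world"],3).tolist())
    for n,z in [("jar_mid",.16),("small_carton_mid",.11),("medium_carton_mid",.0675),("large_carton_mid",.0225),("round_tray_floor",.004),("small_tray_floor",.004),("medium_tray_floor",.004),("large_tray_floor",.004),("amber_bottle",0),("tape_roll",0)]:
        for r in optics.landmark_of(n,c)[:3]:
            u,v=r["centre"][0]*640,r["centre"][1]*400
            print(c,n,round(r["p"],2),round(u),round(v),np.round(at_z(f,u,v,z),3))
print(sensors.observe(),manip.tips_ahead)
E
```

```text
scene ['pixels', 'fx', 'fy', 'cx', 'cy', 'cam_to_world'] 375.28094090826295 375.28094090826295 310.89076213849 204.28875414577718 [[-0.866, -0.419, 0.275, 0.823], [0.501, -0.706, 0.5, 0.554], [-0.015, 0.571, 0.821, 1.048], [0.0, 0.0, 0.0, 1.0]]
scene jar_mid 0.55 301 203 [ 0.548 -0.005  0.16 ]
scene jar_mid 0.18 261 295 [0.769 0.185 0.16 ]
scene small_carton_mid 0.62 302 215 [0.552 0.001 0.11 ]
scene medium_carton_mid 0.67 305 224 [0.548 0.011 0.068]
scene large_carton_mid 0.64 307 233 [0.546 0.018 0.022]
scene round_tray_floor 0.84 380 286 [0.446 0.275 0.004]
scene round_tray_floor 0.47 310 232 [0.531 0.009 0.004]
scene small_tray_floor 0.69 248 183 [ 0.619 -0.276  0.004]
scene medium_tray_floor 0.89 337 321 [0.61  0.297 0.004]
scene large_tray_floor 0.88 340 140 [ 0.225 -0.286  0.004]
scene large_tray_floor 0.78 302 161 [ 0.405 -0.269  0.004]
scene amber_bottle 0.82 260 294 [0.759 0.117 0.   ]
scene tape_roll 0.67 232 231 [ 0.747 -0.124  0.   ]
top ['pixels', 'fx', 'fy', 'cx', 'cy', 'cam_to_world'] 473.95940738303824 473.95940738303824 320.9490910599897 205.19285619294504 [[-0.022,
[... 665 characters left out ...]
3 [ 0.763 -0.138  0.   ]
{'clock': 1.1, 'qpos': array([-1.36026288e+00,  2.63107507e-01, -4.82889413e-02,  1.25935963e+00,
       -2.74427091e-05,  1.41549689e+00]), 'qd': array([ 0.00014945,  0.00084382, -0.00085606, -0.00060937,  0.00192667,
       -0.00093655]), 'tau': array([-9.01557614e-04, -6.37445426e+01,  3.84772074e+01,  1.16739426e-03,
       -2.20805700e-04,  2.03957001e-06]), 'position': array([ 0.18780045, -0.49028664,  0.25627845]), 'tcp_rot': array([3.14155714e+00, 3.33374271e-05, 3.65832889e-01]), 'ft_force': array([-0.5783848 ,  0.24533061, -0.2281672 ]), 'moment': array([-0.07580922, -0.0343996 ,  0.03536769]), 'finger_force': 0.0, 'gripper_width': 0.9948547512592262} 0.025
```

View pics/top0.png

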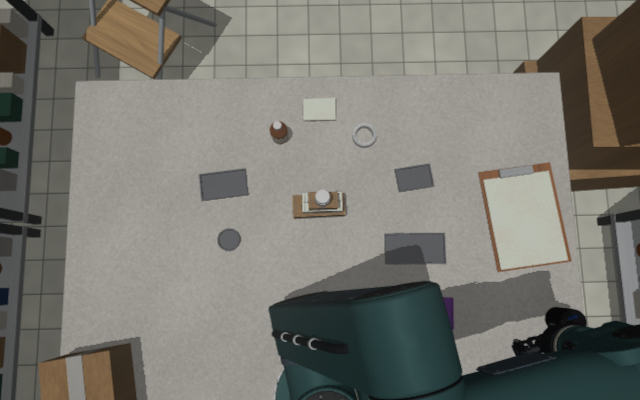

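View pics/scene0.png

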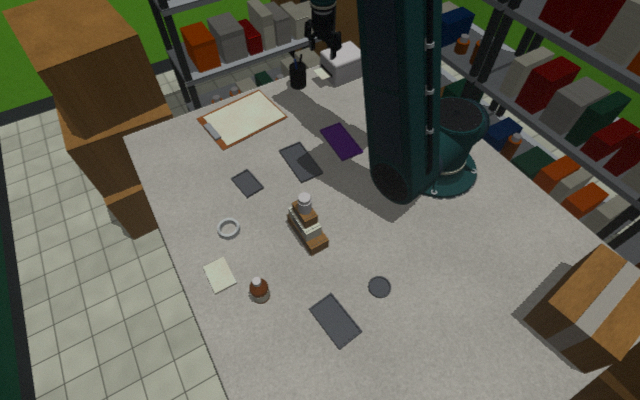

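```bash
cat > m.py <<'E'
from h import *
def rect(f,reg,z):
    cs,_=cv2.findContours(reg.astype(np.uint8),cv2.RETR_EXTERNAL,cv2.CHAIN_APPROX_NONE)
    c=max(cs,key=cv2.contourArea)[:,0,:]+0.0
    P=np.array([at_z(f,u,v,z)[:2] for u,v in c],np.float32)
    (x,y),(w,h),a=cv2.minAreaRect(P*1000)
    if w>h: w,h,a=h,w,a-90   # a = dir of short side
    return np.round([x,y,w,h,(a+90)%180-90],1)
E
python3 - <<'E'
from m import *
for c in("top","scene"):
    f=optics.grab_frame(c)
    for n,z in [("small_carton_mid",.13),("medium_carton_mid",.09),("large_carton_mid",.045),("jar_mid",.192),("round_tray_floor",.01),("small_tray_floor",.01),("medium_tray_floor",.01),("large_tray_floor",.01)]:
        for r in optics.masks_of(n,c)[:2]:
            print(c,n,round(r["p"],2),np.round(np.array(r["centre"])*[640,400]),r["region"].sum(),rect(f,r["region"],z))
f=optics.grab_frame("top");p=f["pixels"][175:230,275:365]
g=f["pixels"][220:340,380:470]
f=optics.grab_frame("scene");q=f["pixels"][185:260,270:345]; h=f["pixels"][115:190,270:370]
R=lambda a,s:cv2.resize(a,s,interpolation=cv2.INTER_CUBIC)
o=np.zeros((600,800,3),np.uint8)
o[:275,:450]=R(p,(450,275)); o[:350,450:]=R(q,(350,350)); o[280:600,:240]=R(g,(240,320)); o[360:600,450:770]=R(h,(320,240))
cv2.imwrite("pics/c1.png",o[:,:,::-1])
E
```

```text
top small_carton_mid 0.59 [324. 206.] 333 [536.5  -3.9  47.2  79.    1.6]
top medium_carton_mid 0.64 [315. 208.] 314 [ 5.380e+02 -1.700e+00  5.770e+01  1.116e+02  5.000e-01]
top jar_mid 0.77 [320. 196.] 205 [533.8  -3.2  38.4  40.2  43.5]
top jar_mid 0.35 [228. 239.] 384 [432.5 236.3  53.6  53.7 -27.4]
top round_tray_floor 0.65 [229. 239.] 395 [447.5 271.4  61.2  64.4  -1.2]
top small_tray_floor 0.79 [413. 178.] 812 [ 619.8 -279.2   70.4  107.9    7.4]
top medium_tray_floor 0.57 [226. 183.] 1263 [610.8 288.7  84.2 140.2   5.4]
top large_tray_floor 0.94 [413. 247.] 1880 [ 410.3 -270.5   90.   177.2   -0.6]
top large_tray_floor 0.45 [450. 307.] 177 [ 228.9 -357.7   23.    75.5   86.4]
scene small_carton_mid 0.58 [305. 215.] 300 [548.   10.4  52.   97.2   0. ]
scene medium_carton_mid 0.61 [303. 228.] 411 [552.2  12.3  65.3 130.2   3.5]
scene large_carton_mid 0.75 [311. 244.] 471 [549.2  24.4  73.6 158.4   3.8]
scene jar_mid 0.79 [302. 205.] 275 [551.8  17.6  36.6  75.  -30. ]
scene round_tray_floor 0.88 [380. 285.] 350 [450.7 275.1  59.9  62.8 -48. ]
scene small_tray_floor 0.88 [247. 181.] 478 [ 624.  -273.7   69.9  109.3    9.8]
scene medium_tray_floor 0.6 [337. 319.] 1508 [613.7 292.8  87.5 140.1   7.3]
scene large_tray_floor 0.79 [342. 141.] 888 [ 233.1 -275.4   96.5  186.8   -3.1]
scene large_tray_floor 0.72 [302. 161.] 953 [ 4.151e+02 -2.638e+02  9.570e+01  1.815e+02  4.000e-01]
```

View pics/c1.png

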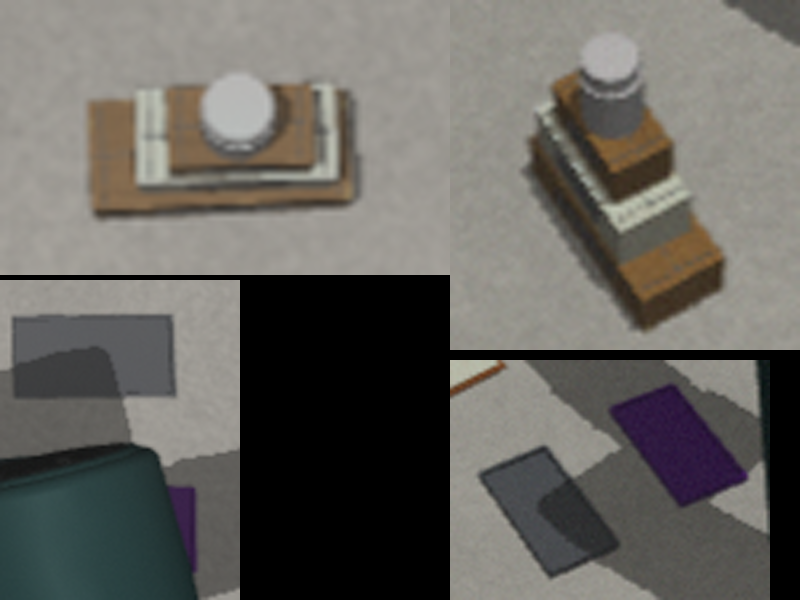

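```bash
python3 - <<'E'
from m import *
from scipy.optimize import least_squares
T={'l':{(1,1):(89,101),(-1,1):(95,210),(-1,-1):(353,199),(1,-1):(350,92)},'m':{(1,1):(136,89),(-1,1):(138,184),(-1,-1):(337,178),(1,-1):(333,83)},'s':{(1,1):(167,87),(-1,1):(171,167),(-1,-1):(313,162),(1,-1):(311,83)}}
S={'l':{(-1,1):(722,252),(1,1):(640,296),(1,-1):(530,140)},'m':{(1,-1):(540,108),(1,1):(618,225),(-1,1):(690,188)},'s':{(1,-1):(553,85),(1,1):(613,162),(-1,1):(670,135)}}
D={'l':(64,150,45),'m':(54,112,90),'s':(44,80,130)}
for c,A,g in(("top",T,lambda p:(275+p[0]/5-.4,175+p[1]/5-.4)),("scene",S,lambda p:(270+(p[0]-450)/4.667-.4,185+p[1]/4.667-.4))):
    f=optics.grab_frame(c)
    for k in A:
        w,l,z=np.array(D[k])/1000
        uv=np.array([g(p) for p in A[k].values()]); s=np.array(list(A[k]))*[w/2,l/2]
        def r(q):
            a=q[2];R=np.array([[np.cos(a),-np.sin(a)],[np.sin(a),np.cos(a)]])
            return (proj(f,np.c_[s@R.T+q[:2],np.full(len(s),z)])-uv).ravel()
        o=least_squares(r,[.54,0,0]);print(c,k,np.round(o.x[:2]*1000,1),np.round(np.degrees(o.x[2]),1),round(o.cost,2))
    p={"top":(236,107),"scene":(610,57)}[c]; print(c,"jar",np.round(at_z(f,*g(p),.192)*1000,1))
E
```

```text
top l [539.3   4.7] 1.1 0.26
top m [541.9  -3.1] 0.6 0.25
top s [540.4  -5.2] 0.7 0.63
top jar [539.6  -2.1 192. ]
scene l [539.9   7.5] 1.7 1.31
scene m [540.6  -2.6] 0.3 1.69
scene s [539.2  -5.8] 2.2 2.33
scene jar [5.407e+02 3.000e-01 1.920e+02]
```

The two candidates for the large tray are grey at top (415,248) / scene (302,161), and purple at scene (340,140) / top (450,307). The grey one fits, and the crop confirms the other is purple. The stack shows in the crop with the jar on top, near top (322,196) and scene (304,197), with all cartons lying along y.

```bash
cat > g.py <<'E'
import sys
from h import *
from scipy.spatial.transform import Rotation as R
s=sensors.observe(); x=[float(a) for a in sys.argv[1:]]
Rc=R.from_euler('xyz',s["tcp_rot"]); 
t=Rc.inv().apply(np.array(x[:3])-s["position"])*100
v=(Rc.inv()*R.from_euler('xyz',[np.pi,0,np.radians(x[3])])).as_rotvec()
print(np.round(t,2),np.round(v,3),"clock",round(s["clock"],2),np.round(s["position"],4),np.round(s["ft_force"],1),s["finger_force"],round(s["gripper_width"],3))
E
python3 g.py .54 -.001 .30 90
```

```text
[ 50.39 -33.09  -4.37] [-0.    -0.    -1.205] clock 2.2 [ 0.1878 -0.4903  0.2563] [-0.7  0.6 -0.1] 0.0 1.002
```

```bash
python3 -m pendant '[[[0,0,-4.4,0,0,0,100],[50.4,-33.1,-4.4,0,0,-1.205,100],[50.4,-33.1,-4.4,0,0,-1.205,100],[50.4,-33.1,-4.4,0,0,-1.205,100],[50.4,-33.1,-4.4,0,0,-1.205,100],[50.4,-33.1,-4.4,0,0,-1.205,100],[50.4,-33.1,-4.4,0,0,-1.205,100],[50.4,-33.1,-4.4,0,0,-1.205,100],[50.4,-33.1,-4.4,0,0,-1.205,100],[50.4,-33.1,-4.4,0,0,-1.205,100]]]' 40; python3 g.py .54 -.001 .30 90
```

```text
clock: 3.2
position: [0.4515, -0.1231, 0.3005]
tcp_rot: [3.141, 0.0, 1.576]
ft_force: [1.6, -1.7, 0.0]
gripper_width: 0.999
finger_force: 0.0
[12.16  8.92  0.05] [0.001 0.    0.006] clock 3.2 [ 0.4515 -0.1231  0.3005] [ 1.6 -1.7  0. ] 0.0 0.999
```

```bash
python3 -m pendant '[[[12.2,8.9,0,0,0,0,100],[12.2,8.9,0,0,0,0,100],[12.2,8.9,0,0,0,0,100],[12.2,8.9,0,0,0,0,100],[12.2,8.9,0,0,0,0,100],[12.2,8.9,0,0,0,0,100],[12.2,8.9,0,0,0,0,100]]]' 40; python3 g.py .54 -.001 .17 90
python3 - <<'E'
from h import *
f=optics.grab_frame("top");g=optics.grab_frame("scene")
R=lambda a:cv2.resize(a,None,fx=4,fy=4,interpolation=cv2.INTER_CUBIC)
o=np.hstack([R(f["pixels"][150:250,270:370]),R(g["pixels"][140:240,250:350])]);cv2.imwrite("pics/c2.png",o[:,:,::-1])
E
```

```text
clock: 3.9
position: [0.5392, -0.0041, 0.3005]
tcp_rot: [3.141, 0.0, 1.569]
ft_force: [-0.0, 0.3, 0.8]
gripper_width: 1.004
finger_force: 0.0
[ 0.31  0.08 13.05] [ 0.     0.    -0.002] clock 3.9 [ 0.5392 -0.0041  0.3005] [-0.   0.3  0.8] 0.0 1.004
```

View pics/c2.png

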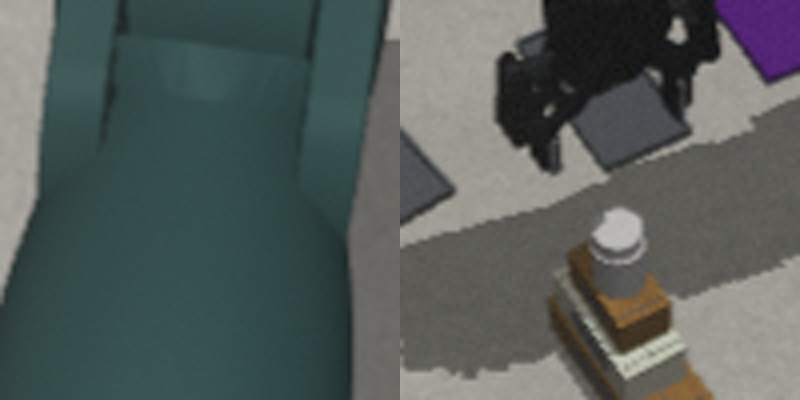

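```bash
python3 -m pendant '[[[0.2,0.1,3,0,0,0,100],[0.2,0.1,6,0,0,0,100],[0.2,0.1,9,0,0,0,100],[0.2,0.1,11,0,0,0,100],[0.2,0.1,12.5,0,0,0,100],[0.2,0.1,13,0,0,0,100],[0.2,0.1,13,0,0,0,60],[0.2,0.1,13,0,0,0,30],[0.2,0.1,13,0,0,0,30],[0.2,0.1,13,0,0,0,30]]]' 40; python3 g.py .54 -.001 .17 90
```

```text
clock: 5.0
position: [0.541, -0.0012, 0.1713]
tcp_rot: [3.14, 0.0, 1.571]
ft_force: [-2.1, -0.2, 5.6]
gripper_width: 0.445
finger_force: 39.7
[ 0.02 -0.1   0.13] [ 0.001  0.    -0.   ] clock 5.0 [ 0.541  -0.0012  0.1713] [-2.1 -0.2  5.6] 39.68126356601715 0.445
```

```bash
python3 -m pendant '[[[0,0,-1,0,0,0,30],[0,0,-3,0,0,0,30],[0,0,-6,0,0,0,30],[3,-1,-6,0,0,0,30],[7,-2.3,-6,0,0,0,30],[11.5,-3.8,-6,0,0,0,30],[16,-5.4,-6,0,0,0,30],[20.5,-6.9,-6,0,0,0,30],[24.5,-8.2,-6,0,0,0,30],[26.5,-8.9,-6,0,0,0,30]]]' 40; python3 -m pendant '[[[0.9,-0.3,0,0,0,0,30],[0.9,-0.3,3,0,0,0,30],[0.9,-0.3,6,0,0,0,30],[0.9,-0.3,9,0,0,0,30],[0.9,-0.3,9,0,0,0,30],[0.9,-0.3,9,0,0,0,30]]]' 40; python3 g.py .4485 .2725 .044 90
python3 - <<'E'
from h import *
f=optics.grab_frame("top");g=optics.grab_frame("scene")
R=lambda a:cv2.resize(a,None,fx=4,fy=4,interpolation=cv2.INTER_CUBIC)
o=np.hstack([R(f["pixels"][180:280,180:280]),R(g["pixels"][220:320,330:430])]);cv2.imwrite("pics/c3.png",o[:,:,::-1])
E
```

```text
clock: 6.0
position: [0.4504, 0.2667, 0.2313]
tcp_rot: [3.141, -0.001, 1.573]
ft_force: [0.5, 0.1, -1.4]
gripper_width: 0.446
finger_force: 40.4
clock: 6.6
position: [0.4491, 0.2726, 0.1412]
tcp_rot: [-3.142, 0.0, 1.57]
ft_force: [0.8, -0.2, 0.2]
gripper_width: 0.444
finger_force: 40.5
[-0.   -0.06  9.72] [-0.     0.    -0.001] clock 6.6 [0.4491 0.2726 0.1412] [ 0.8 -0.2  0.2] 40.47956049442291 0.444
```

View pics/c3.png

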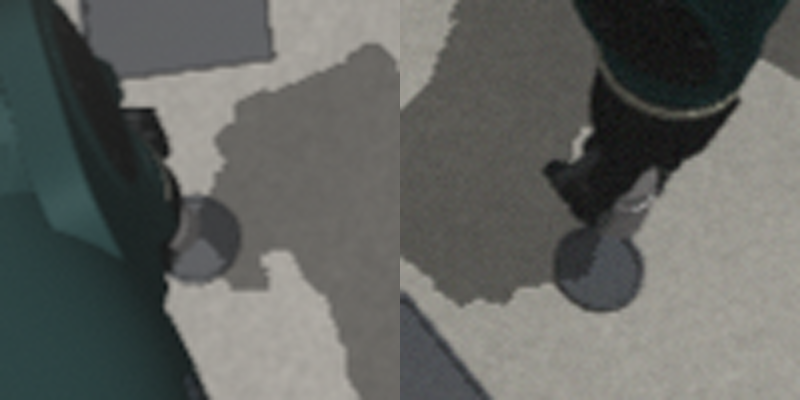

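```bash
python3 -m pendant '[[[0,0,3,0,0,0,30],[0,0,6,0,0,0,30],[0,0,8,0,0,0,30],[0,0,8.8,0,0,0,30],[0,0,9.2,0,0,0,30],[0,0,9.5,0,0,0,30],[0,0,9.5,0,0,0,30],[0,0,9.5,0,0,0,30]]]' 40; python3 g.py .4485 .2725 .0453 90
```

```text
clock: 7.5
position: [0.4491, 0.2731, 0.046]
tcp_rot: [3.141, -0.0, 1.571]
ft_force: [-0.3, -0.4, -1.9]
gripper_width: 0.443
finger_force: 40.5
[-0.06 -0.06  0.07] [ 0.001 -0.     0.   ] clock 7.5 [0.4491 0.2731 0.046 ] [-0.3 -0.4 -1.9] 40.479780435562134 0.443
```

```bash
python3 -m pendant '[[[0,0,0.1,0,0,0,30],[0,0,0.1,0,0,0,30],[0,0,0.1,0,0,0,30]]]' 40; python3 g.py .4485 .2725 .0453 90; python3 -m pendant '[[[0,0,0,0,0,0,50],[0,0,0,0,0,0,55],[0,0,0,0,0,0,65],[0,0,0,0,0,0,75],[0,0,-1,0,0,0,80],[0,0,-3,0,0,0,90],[0,0,-7,0,0,0,100],[0,0,-12,0,0,0,100],[0,0,-17,0,0,0,100],[0,0,-19,0,0,0,100]]]' 40; python3 g.py .54 -.0055 .235 91
```

```text
clock: 7.8
position: [0.4491, 0.2732, 0.0452]
tcp_rot: [3.14, -0.001, 1.571]
ft_force: [-2.2, -2.0, 11.3]
gripper_width: 0.445
finger_force: 41.6
[-0.07 -0.06 -0.01] [ 0.001 -0.001  0.   ] clock 7.8 [0.4491 0.2732 0.0452] [-2.2 -2.  11.3] 41.624672412872314 0.445
clock: 8.8
position: [0.4495, 0.2733, 0.2396]
tcp_rot: [3.136, -0.002, 1.571]
ft_force: [0.5, 0.4, -1.1]
gripper_width: 1.002
finger_force: 0.0
[-27.88   9.05   0.44] [ 0.005 -0.002 -0.017] clock 8.8 [0.4495 0.2733 0.2396] [ 0.5  0.4 -1.1] 0.0 1.002
```

```bash
python3 -m pendant '[[[-5,1.6,0,0,0,-0.017,100],[-10,3.2,0,0,0,-0.017,100],[-15,4.8,0,0,0,-0.017,100],[-20,6.4,0,0,0,-0.017,100],[-24,7.8,0,0,0,-0.017,100],[-27,8.8,0,0,0,-0.017,100],[-27.9,9.05,0,0,0,-0.017,100],[-27.9,9.05,0,0,0,-0.017,100],[-27.9,9.05,0,0,0,-0.017,100]]]' 40; python3 g.py .54 -.0055 .127 91
python3 - <<'E'
from h import *
f=optics.grab_frame("top");g=optics.grab_frame("scene")
R=lambda a:cv2.resize(a,None,fx=4,fy=4,interpolation=cv2.INTER_CUBIC)
o=np.hstack([R(f["pixels"][190:290,180:280]),R(g["pixels"][220:320,330:430])]);cv2.imwrite("pics/c4.png",o[:,:,::-1])
o=R(g["pixels"][150:270,240:370]);cv2.imwrite("pics/c5.png",o[:,:,::-1])
E
```

```text
clock: 9.7
position: [0.5388, -0.0053, 0.2346]
tcp_rot: [-3.142, -0.0, 1.588]
ft_force: [0.4, 0.1, -0.2]
gripper_width: 1.003
finger_force: 0.0
[-0.03  0.12 10.76] [-0. -0. -0.] clock 9.7 [ 0.5388 -0.0053  0.2346] [ 0.4  0.1 -0.2] 0.0 1.003
```

View pics/c4.png

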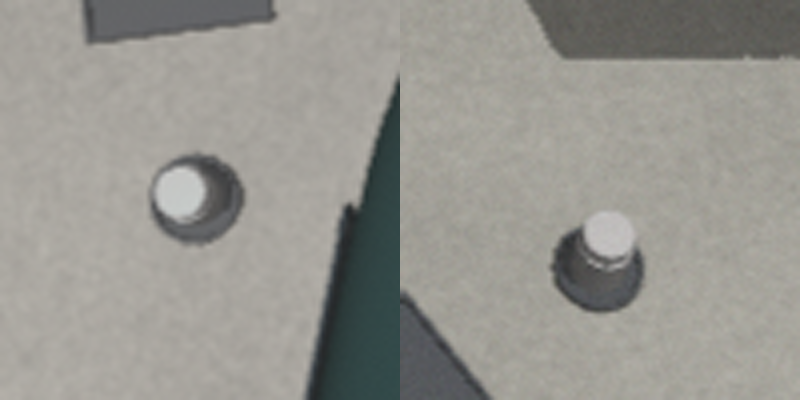

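View pics/c5.png

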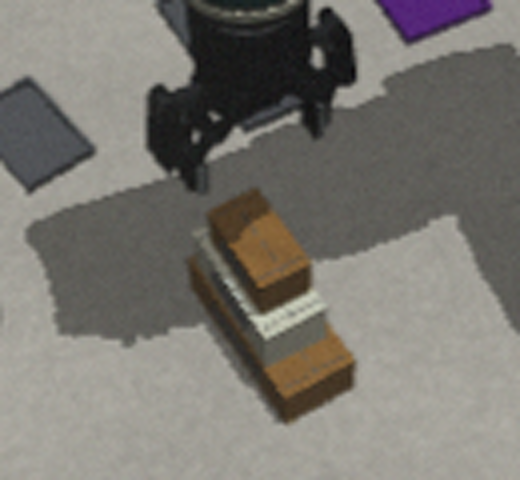

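The jar stands upright in the round tray: cap at top (225,238), tray centre (229,239). The stack is undisturbed.

```bash
python3 -m pendant '[[[0,0.1,3,0,0,0,100],[0,0.1,6,0,0,0,100],[0,0.1,8.5,0,0,0,100],[0,0.1,10,0,0,0,100],[0,0.1,10.8,0,0,0,100],[0,0.1,10.8,0,0,0,80],[0,0.1,10.8,0,0,0,60],[0,0.1,10.8,0,0,0,40],[0,0.1,10.8,0,0,0,35],[0,0.1,10.8,0,0,0,35]]]' 40; python3 g.py .621 -.2775 .2 98
python3 - <<'E'
from m import *
f=optics.grab_frame("top");print(at_z(f,225,238.25,.066),at_z(f,229,239.5,.01))
f=optics.grab_frame("scene");print(at_z(f,330+208/4,220+235/4,.066),at_z(f,330+198/4,220+267/4,.01))
E
```

```text
clock: 10.8
position: [0.5408, -0.006, 0.1274]
tcp_rot: [3.14, -0.0, 1.588]
ft_force: [-0.2, 1.9, 7.6]
gripper_width: 0.51
finger_force: 41.5
[-27.29   7.57  -7.25] [ 0.002  0.    -0.123] clock 10.8 [ 0.5408 -0.006   0.1274] [-0.2  1.9  7.6] 41.51219844818115 0.51
[0.44662389 0.26929629 0.066     ] [0.44732077 0.26846073 0.01      ]
[0.45030205 0.27619941 0.066     ] [0.45011699 0.27690238 0.01      ]
```

```bash
python3 -m pendant '[[[0,0,-1,0,0,0,35],[0,0,-3,0,0,0,35],[0,0,-6,0,0,0,35],[-3,0.8,-6,0,0,-0.03,35],[-7,1.9,-6,0,0,-0.06,35],[-12,3.3,-6,0,0,-0.09,35],[-16.5,4.6,-6,0,0,-0.13,35],[-21,5.9,-6,0,0,-0.13,35],[-25,7,-6,0,0,-0.13,35],[-27.2,7.6,-6,0,0,-0.13,35]]]' 40; python3 -m pendant '[[[0,0,1,0,0,0,35],[0,0,3,0,0,0,35],[0,0,6,0,0,0,35],[0,0,8,0,0,0,35],[0,0,8,0,0,0,35]]]' 40;  python3 g.py .6215 -.277 .0414 98.5
python3 - <<'E'
from h import *
f=optics.grab_frame("top");g=optics.grab_frame("scene")
R=lambda a:cv2.resize(a,None,fx=4,fy=4,interpolation=cv2.INTER_CUBIC)
o=np.hstack([R(f["pixels"][130:230,360:460]),R(g["pixels"][130:230,200:300])]);cv2.imwrite("pics/c6.png",o[:,:,::-1])
E
```

```text
clock: 11.9
position: [0.6211, -0.28, 0.1866]
tcp_rot: [3.141, 0.001, 1.716]
ft_force: [0.1, 1.2, -1.7]
gripper_width: 0.508
finger_force: 41.1
clock: 12.4
position: [0.6193, -0.2752, 0.104]
tcp_rot: [-3.138, -0.003, 1.718]
ft_force: [0.6, -0.0, -0.6]
gripper_width: 0.506
finger_force: 41.0
[-0.23  0.21  6.26] [-0.004 -0.003 -0.001] clock 12.4 [ 0.6193 -0.2752  0.104 ] [ 0.6 -0.  -0.6] 41.03566110134125 0.506
```

View pics/c6.png

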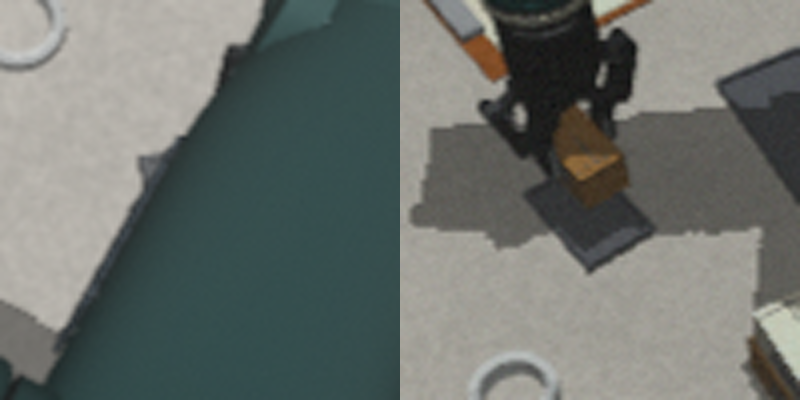

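```bash
python3 -m pendant '[[[-0.1,0.2,1,0,0,0,35],[-0.1,0.2,3,0,0,0,35],[-0.1,0.2,4.5,0,0,0,35],[-0.1,0.2,5.3,0,0,0,35],[-0.1,0.2,5.7,0,0,0,35],[-0.1,0.2,5.9,0,0,0,35],[-0.1,0.2,5.9,0,0,0,35],[-0.1,0.2,5.9,0,0,0,35]]]' 40; python3 g.py .6215 -.277 .0414 98.5
```

```text
clock: 13.3
position: [0.6232, -0.2776, 0.0479]
tcp_rot: [3.141, 0.001, 1.718]
ft_force: [0.3, 0.6, -0.8]
gripper_width: 0.51
finger_force: 41.0
[ 0.08 -0.16  0.65] [ 0.001  0.001 -0.001] clock 13.3 [ 0.6232 -0.2776  0.0479] [ 0.3  0.6 -0.8] 41.0360848903656 0.51
```

```bash
python3 -m pendant '[[[0,-0.1,0.3,0,0,0,35],[0,-0.1,0.55,0,0,0,35],[0,-0.1,0.65,0,0,0,35],[0,-0.1,0.65,0,0,0,35],[0,-0.1,0.65,0,0,0,35]]]' 40; python3 g.py .6215 -.277 .0414 98.5
```

```text
clock: 13.8
position: [0.6219, -0.2776, 0.0414]
tcp_rot: [3.141, 0.0, 1.718]
ft_force: [-3.0, 1.5, 7.5]
gripper_width: 0.509
finger_force: 42.1
[ 0.06 -0.03 -0.  ] [ 0.     0.    -0.001] clock 13.8 [ 0.6219 -0.2776  0.0414] [-3.   1.5  7.5] 42.10033357143402 0.509
```

Contact at the predicted height. Release, rise, and go over the medium carton.

```bash
python3 -m pendant '[[[0,0,0,0,0,0,55],[0,0,0,0,0,0,60],[0,0,0,0,0,0,70],[0,0,0,0,0,0,80],[0,0,-1,0,0,0,85],[0,0,-3,0,0,0,90],[0,0,-7,0,0,0,100],[0,0,-11,0,0,0,100],[0,0,-15,0,0,0,100],[0,0,-15,0,0,0,100]]]' 40; python3 g.py .541 -.003 .190 90.5
```

```text
clock: 14.8
position: [0.6236, -0.2784, 0.1972]
tcp_rot: [3.135, 0.005, 1.718]
ft_force: [-0.4, -0.2, -0.4]
gripper_width: 1.005
finger_force: 0.0
[28.46 -4.14  0.54] [0.007 0.005 0.138] clock 14.8 [ 0.6236 -0.2784  0.1972] [-0.4 -0.2 -0.4] 0.0 1.005
```

```bash
python3 -m pendant '[[[5,-0.7,0,0,0,0.138,100],[10,-1.4,0,0,0,0.138,100],[15,-2.1,0,0,0,0.138,100],[20,-2.8,0,0,0,0.138,100],[24.5,-3.5,0,0,0,0.138,100],[27.5,-4,0,0,0,0.138,100],[28.5,-4.1,0,0,0,0.138,100],[28.5,-4.1,0,0,0,0.138,100],[28.5,-4.1,0,0,0,0.138,100]]]' 40; python3 g.py .541 -.003 .085 90.5
python3 - <<'E'
from h import *
f=optics.grab_frame("top");g=optics.grab_frame("scene")
R=lambda a:cv2.resize(a,None,fx=4,fy=4,interpolation=cv2.INTER_CUBIC)
o=np.hstack([R(f["pixels"][140:240,360:460]),R(g["pixels"][150:270,200:300])[:400],R(g["pixels"][150:250,270:370])[:,:0]]);
o=np.vstack([o,np.hstack([R(g["pixels"][210:260,250:350]),np.zeros((200,400,3),np.uint8)])])
cv2.imwrite("pics/c7.png",o[:,:,::-1])
E
```

```text
clock: 15.7
position: [0.5401, -0.0024, 0.1908]
tcp_rot: [3.141, 0.0, 1.58]
ft_force: [0.0, -0.2, 0.0]
gripper_width: 1.001
finger_force: 0.0
[-0.06  0.09 10.58] [0. 0. 0.] clock 15.7 [ 0.5401 -0.0024  0.1908] [ 0.  -0.2  0. ] 0.0 1.001
```

View pics/c7.png

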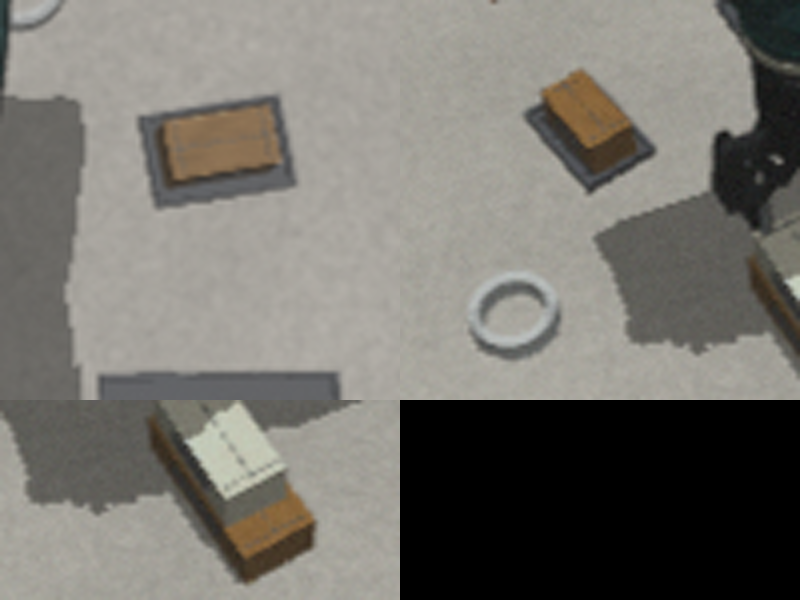

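The small carton lies inside the lip (top 415,178), and the medium carton is undisturbed. Next is the medium grasp.

```bash
python3 -m pendant '[[[-0.1,0.1,3,0,0,0,100],[-0.1,0.1,6,0,0,0,100],[-0.1,0.1,8.5,0,0,0,100],[-0.1,0.1,10,0,0,0,100],[-0.1,0.1,10.6,0,0,0,100],[-0.1,0.1,10.6,0,0,0,85],[-0.1,0.1,10.6,0,0,0,70],[-0.1,0.1,10.6,0,0,0,50],[-0.1,0.1,10.6,0,0,0,45],[-0.1,0.1,10.6,0,0,0,45]]]' 50; python3 g.py .612 .2905 .145 96.3
```

```text
clock: 16.8
position: [0.5413, -0.0029, 0.0859]
tcp_rot: [3.14, 0.001, 1.58]
ft_force: [-1.0, -2.0, 6.8]
gripper_width: 0.626
finger_force: 53.4
[29.27  7.34 -5.92] [ 0.002  0.001 -0.101] clock 16.8 [ 0.5413 -0.0029  0.0859] [-1.  -2.   6.8] 53.44602942466736 0.626
```

```bash
python3 -m pendant '[[[0,0,-1,0,0,0,45],[0,0,-3,0,0,0,45],[0,0,-6,0,0,0,45],[3,0.7,-6,0,0,-0.02,45],[7.5,1.9,-6,0,0,-0.04,45],[12.5,3.1,-6,0,0,-0.06,45],[17.5,4.4,-6,0,0,-0.08,45],[22.5,5.6,-6,0,0,-0.1,45],[27,6.8,-6,0,0,-0.1,45],[29.3,7.3,-6,0,0,-0.1,45]]]' 50; python3 -m pendant '[[[0,0,0,0,0,0,45],[0,0,1,0,0,0,45],[0,0,3,0,0,0,45],[0,0,4,0,0,0,45],[0,0,4,0,0,0,45],[0,0,4,0,0,0,45]]]' 50;  python3 g.py .612 .2905 .0449 96.3
python3 - <<'E'
from h import *
f=optics.grab_frame("top");g=optics.grab_frame("scene")
R=lambda a:cv2.resize(a,None,fx=4,fy=4,interpolation=cv2.INTER_CUBIC)
o=np.hstack([R(f["pixels"][130:230,180:280]),R(g["pixels"][260:360,290:390])]);cv2.imwrite("pics/c8.png",o[:,:,::-1])
E
```

```text
clock: 17.8
position: [0.6112, 0.2948, 0.1453]
tcp_rot: [3.141, -0.001, 1.682]
ft_force: [-0.5, -0.7, -2.7]
gripper_width: 0.622
finger_force: 53.1
clock: 18.4
position: [0.6111, 0.2904, 0.1052]
tcp_rot: [-3.142, 0.0, 1.679]
ft_force: [1.6, 0.7, -1.2]
gripper_width: 0.624
finger_force: 53.1
[0.   0.09 6.03] [-0.     0.    -0.002] clock 18.4 [0.6111 0.2904 0.1052] [ 1.6  0.7 -1.2] 53.148765563964844 0.624
```

View pics/c8.png

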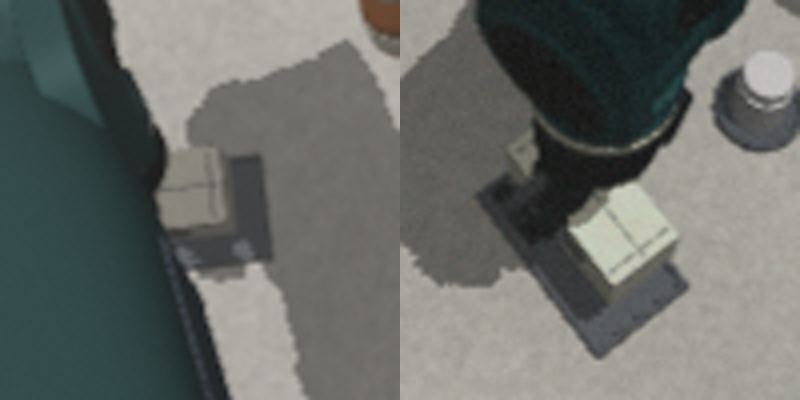

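```bash
python3 -m pendant '[[[0,0.1,1.5,0,0,0,45],[0,0.1,3.5,0,0,0,45],[0,0.1,4.8,0,0,0,45],[0,0.1,5.5,0,0,0,45],[0,0.1,5.8,0,0,0,45],[0,0.1,5.95,0,0,0,45],[0,0.1,5.95,0,0,0,45],[0,0.1,5.95,0,0,0,45]]]' 50; python3 g.py .612 .2905 .0449 96.3
```

```text
clock: 19.3
position: [0.6123, 0.2912, 0.0459]
tcp_rot: [3.141, -0.0, 1.68]
ft_force: [-0.1, 0.1, -1.5]
gripper_width: 0.622
finger_force: 53.2
[-0.07 -0.04  0.1 ] [ 0.001 -0.    -0.001] clock 19.3 [0.6123 0.2912 0.0459] [-0.1  0.1 -1.5] 53.16393256187439 0.622
```

```bash
python3 -m pendant '[[[0,0,0.1,0,0,0,45],[0,0,0.1,0,0,0,45],[0,0,0.1,0,0,0,45]]]' 50; python3 g.py .612 .2905 .0449 96.3
```

```text
clock: 19.6
position: [0.6123, 0.2913, 0.0449]
tcp_rot: [3.141, -0.0, 1.68]
ft_force: [-1.4, 0.2, 6.5]
gripper_width: 0.625
finger_force: 53.9
[-0.07 -0.03 -0.  ] [ 0.001 -0.    -0.001] clock 19.6 [0.6123 0.2913 0.0449] [-1.4  0.2  6.5] 53.916054368019104 0.625
```

```bash
python3 -m pendant '[[[0,0,0,0,0,0,68],[0,0,0,0,0,0,72],[0,0,0,0,0,0,80],[0,0,0,0,0,0,85],[0,0,-1,0,0,0,90],[0,0,-3,0,0,0,95],[0,0,-6,0,0,0,100],[0,0,-9,0,0,0,100],[0,0,-11,0,0,0,100],[0,0,-11,0,0,0,100]]]' 50; python3 g.py .5395 .006 .155 91.3
```

```text
clock: 20.6
position: [0.6132, 0.2916, 0.1581]
tcp_rot: [3.137, -0.001, 1.68]
ft_force: [-0.2, 0.1, -0.3]
gripper_width: 1.0
finger_force: 0.0
[-27.59 -10.43   0.22] [ 0.005 -0.001  0.086] clock 20.6 [0.6132 0.2916 0.1581] [-0.2  0.1 -0.3] 0.0 1.0
```

```bash
python3 -m pendant '[[[-5,-1.9,0,0,0,0.087,100],[-10,-3.8,0,0,0,0.087,100],[-15,-5.7,0,0,0,0.087,100],[-20,-7.6,0,0,0,0.087,100],[-24,-9.1,0,0,0,0.087,100],[-27,-10.2,0,0,0,0.087,100],[-27.6,-10.4,0,0,0,0.087,100],[-27.6,-10.4,0,0,0,0.087,100],[-27.6,-10.4,0,0,0,0.087,100]]]' 50; python3 g.py .5395 .006 .040 91.3
python3 - <<'E'
from h import *
f=optics.grab_frame("top");g=optics.grab_frame("scene")
R=lambda a:cv2.resize(a,None,fx=4,fy=4,interpolation=cv2.INTER_CUBIC)
o=np.hstack([R(f["pixels"][130:230,180:280]),R(g["pixels"][260:360,290:390])])
o=np.vstack([o,np.hstack([R(g["pixels"][210:260,250:350]),R(f["pixels"][225:275,370:470])])])
cv2.imwrite("pics/c9.png",o[:,:,::-1])
E
```

```text
clock: 21.5
position: [0.5388, 0.0062, 0.1541]
tcp_rot: [-3.141, -0.0, 1.593]
ft_force: [0.2, 0.8, -0.1]
gripper_width: 1.001
finger_force: 0.0
[-0.02  0.07 11.41] [-0. -0. -0.] clock 21.5 [0.5388 0.0062 0.1541] [ 0.2  0.8 -0.1] 0.0 1.001
```

View pics/c9.png

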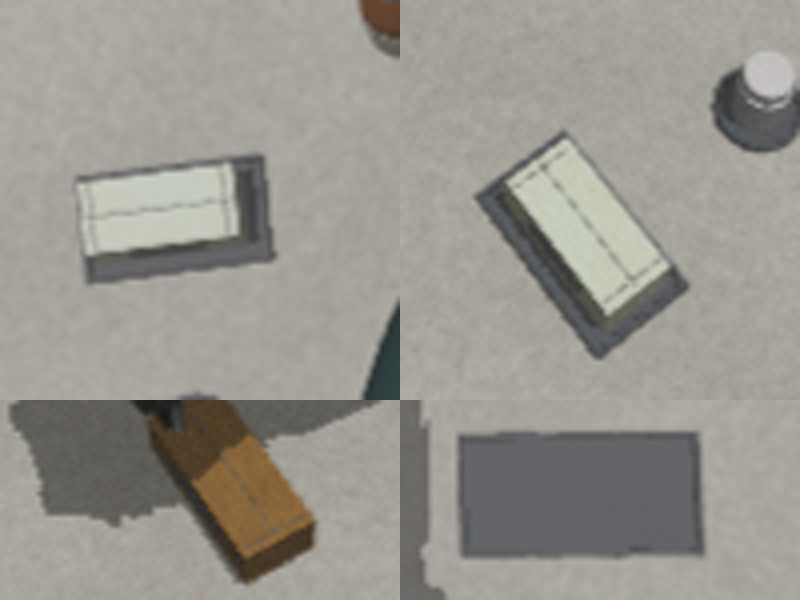

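Medium carton lies in its tray (scene 339,320), and the large carton is unmoved (its near top corner at scene 311,248).

```bash
python3 -m pendant '[[[0,0,3,0,0,0,100],[0,0,6,0,0,0,100],[0,0,8.5,0,0,0,100],[0,0,10.5,0,0,0,100],[0,0,11.4,0,0,0,100],[0,0,11.4,0,0,0,90],[0,0,11.4,0,0,0,75],[0,0,11.4,0,0,0,60],[0,0,11.4,0,0,0,55],[0,0,11.4,0,0,0,55]]]' 60; python3 g.py .4125 -.2675 .10 90
python3 - <<'E'
from h import *
f=optics.grab_frame("top");print([np.round(at_z(f,u,v,.01)[:2]*1000,1) for u,v in((385,233.25),(444.25,233),(445.75,264),(385.75,264.25))])
E
```

```text
clock: 22.6
position: [0.5393, 0.0057, 0.0415]
tcp_rot: [3.14, -0.0, 1.593]
ft_force: [-0.7, 2.3, 7.3]
gripper_width: 0.736
finger_force: 67.1
[-27.03 -13.27  -5.88] [ 0.002 -0.     0.022] clock 22.6 [0.5393 0.0057 0.0415] [-0.7  2.3  7.3] 67.1117627620697 0.736
[array([ 456.1, -186.8]), array([ 453.2, -360.4]), array([ 363.1, -359.4]), array([ 366.1, -185.3])]
```

```bash
python3 -m pendant '[[[0,0,-1,0,0,0,55],[0,0,-3,0,0,0,55],[0,0,-6,0,0,0,55],[-3,-1.5,-6,0,0,0.027,55],[-7,-3.4,-6,0,0,0.027,55],[-11.5,-5.6,-6,0,0,0.027,55],[-16,-7.9,-6,0,0,0.027,55],[-20.5,-10.1,-6,0,0,0.027,55],[-25,-12.3,-6,0,0,0.027,55],[-27.1,-13.3,-6,0,0,0.027,55]]]' 60; python3 -m pendant '[[[0,0,0,0,0,0,55],[0,0,0,0,0,0,55],[0,0,1,0,0,0,55],[0,0,2,0,0,0,55],[0,0,2,0,0,0,55],[0,0,2,0,0,0,55]]]' 60;  python3 g.py .4125 -.268 .0455 89.7
python3 - <<'E'
from h import *
f=optics.grab_frame("top");g=optics.grab_frame("scene")
R=lambda a:cv2.resize(a,None,fx=4,fy=4,interpolation=cv2.INTER_CUBIC)
o=np.hstack([R(f["pixels"][200:300,370:470]),R(g["pixels"][110:210,250:350])]);cv2.imwrite("pics/c10.png",o[:,:,::-1])
E
```

```text
clock: 23.65
position: [0.4102, -0.2716, 0.1013]
tcp_rot: [3.141, 0.002, 1.563]
ft_force: [0.5, 0.4, -2.6]
gripper_width: 0.736
finger_force: 66.7
clock: 24.25
position: [0.4116, -0.2677, 0.0798]
tcp_rot: [-3.141, -0.001, 1.567]
ft_force: [-0.1, -0.4, -1.8]
gripper_width: 0.733
finger_force: 66.6
[-0.04  0.09  3.43] [-0.001 -0.001  0.001] clock 24.25 [ 0.4116 -0.2677  0.0798] [-0.1 -0.4 -1.8] 66.62445187568665 0.733
```

View pics/c10.png

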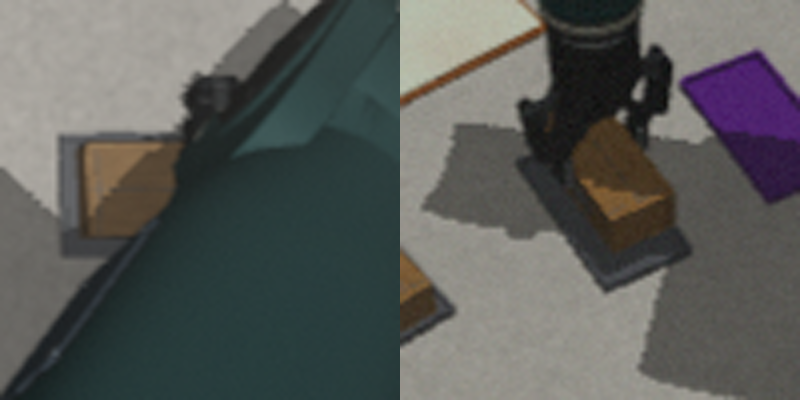

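```bash
python3 - <<'E'
from h import *
f=optics.grab_frame("top")
for n,u,v,z in(("carton+y+x",390.75,200+143/4,.083),("carton +y-x",390.75,200+237/4,.083),("tray +y+x",385,233.5,.01),("tray+y-x",385.5,264,.01)): print(n,np.round(at_z(f,u,v,z)[:2]*1000,1))
f=optics.grab_frame("scene")
for n,x,y,z in(("c+y+x",612,219,.083),("c+y-x",673,188,.083),("t+y+x",605,288,.01),("t+y-x",690,248,.01),("t-y+x",518,160,.01)): print(n,np.round(at_z(f,250+(x-400)/4,110+y/4,z)[:2]*1000,1))
E
```

```text
carton+y+x [ 442.6 -191.9]
carton +y-x [ 377.9 -189.1]
tray +y+x [ 455.3 -186.8]
tray+y-x [ 366.8 -184.6]
c+y+x [ 441.5 -188.3]
c+y-x [ 379.4 -191.9]
t+y+x [ 457.  -178.1]
t+y-x [ 369.4 -178.9]
t-y+x [ 452.7 -353. ]
```

```bash
python3 -m pendant '[[[-0.35,0.1,0,0,0,0,55],[-0.35,0.1,1,0,0,0,55],[-0.35,0.1,2,0,0,0,55],[-0.35,0.1,2.8,0,0,0,55],[-0.35,0.1,3.2,0,0,0,55],[-0.35,0.1,3.35,0,0,0,55],[-0.35,0.1,3.35,0,0,0,55],[-0.35,0.1,3.35,0,0,0,55]]]' 60; python3 g.py .4125 -.271 .0455 89.7
```

```text
clock: 25.25
position: [0.4127, -0.272, 0.047]
tcp_rot: [3.141, 0.0, 1.566]
ft_force: [0.2, -0.1, -2.2]
gripper_width: 0.735
finger_force: 66.8
[ 0.1  -0.02  0.15] [0. 0. 0.] clock 25.25 [ 0.4127 -0.272   0.047 ] [ 0.2 -0.1 -2.2] 66.77915453910828 0.735
```

```bash
python3 -m pendant '[[[0.05,0,0.1,0,0,0,55],[0.05,0,0.15,0,0,0,55],[0.05,0,0.15,0,0,0,55],[0.05,0,0.15,0,0,0,55]]]' 60; python3 g.py .4125 -.271 .0455 89.7
```

```text
clock: 25.65
position: [0.4127, -0.2714, 0.0454]
tcp_rot: [3.141, 0.0, 1.566]
ft_force: [-0.7, 1.1, 2.0]
gripper_width: 0.733
finger_force: 67.1
[ 0.04 -0.02 -0.01] [0. 0. 0.] clock 25.65 [ 0.4127 -0.2714  0.0454] [-0.7  1.1  2. ] 67.09087014198303 0.733
```

```bash
python3 -m pendant '[[[0,0,0,0,0,0,78],[0,0,0,0,0,0,84],[0,0,0,0,0,0,90],[0,0,0,0,0,0,95],[0,0,-1,0,0,0,100],[0,0,-3,0,0,0,100],[0,0,-6,0,0,0,100],[0,0,-10,0,0,0,100],[4,2,-14,0,0,0,100],[8,4,-16,0,0,0,100]]]' 60; python3 -m pendant '[[[5,2,0,0,0,0,100],[10,4,0,0,0,0,100],[15,6,0,0,0,0,100],[18,6,0,0,0,0,100],[18,6,0,0,0,0,100],[18,6,0,0,0,0,100],[18,6,0,0,0,0,100]]]'
python3 - <<'E'
from h import *
f=optics.grab_frame("top");g=optics.grab_frame("scene")
R=lambda a:cv2.resize(a,None,fx=4,fy=4,interpolation=cv2.INTER_CUBIC)
o=np.hstack([R(f["pixels"][200:300,370:470]),R(g["pixels"][110:210,250:350])]);cv2.imwrite("pics/c11.png",o[:,:,::-1])
save(g,"s2.png")
E
```

```text
clock: 26.65
position: [0.45, -0.1987, 0.2045]
tcp_rot: [3.139, 0.002, 1.563]
ft_force: [1.3, -0.2, -0.0]
gripper_width: 0.999
finger_force: 0.0
clock: 27.35
position: [0.5103, -0.0194, 0.2018]
tcp_rot: [3.141, 0.0, 1.565]
ft_force: [-0.2, -0.1, 0.2]
gripper_width: 0.999
finger_force: 0.0
```

View pics/c11.png

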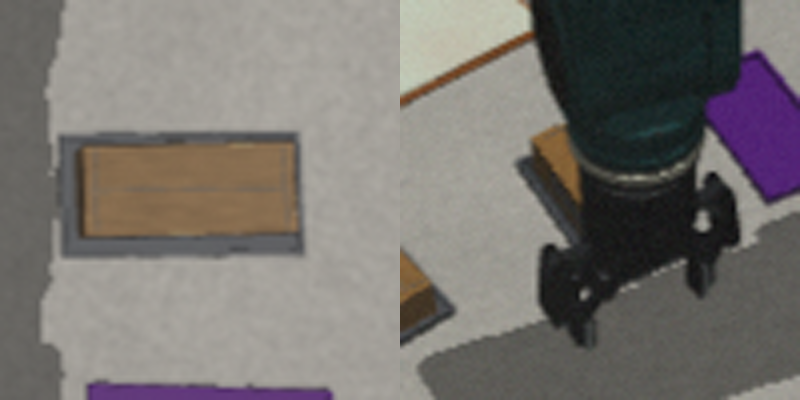

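View pics/s2.png

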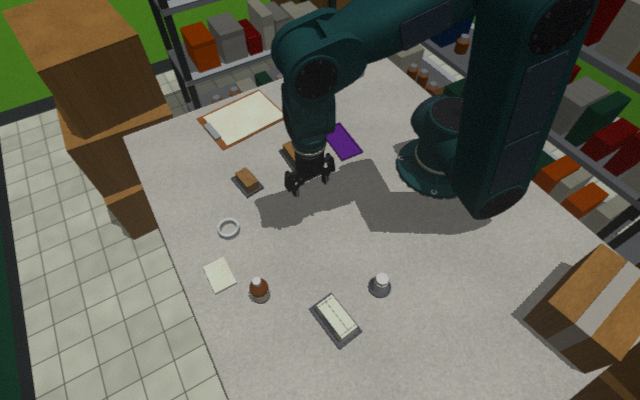

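The large carton sits inside the grey tray's lip (top 417,247 against tray centre 415,249, consistent with parallax). The others, the bottle and the tape are in place, and the gripper is clear of everything.

```bash
python3 -c "
from workcell import manip
print(manip.finish_job())"
```

```text
the job is handed in; nothing more can be done
None
```

I set the jar and the small, medium and large cartons down upright in their own trays, in that order, and handed the job in at about 27 s; the images show all four inside the lips and the bottle and tape in place, but the hand-in returned no verdict.

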